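Show where the stray D-ring belongs

TASK

A large D-ring has been left out on the saddler's bench. Show the apprentice where it belongs: point at the stray D-ring, with the fingertips two or three centimetres above its middle, for two seconds; then lift well clear and point down into the middle of the stock bin that holds the same large D-rings, fingertips at about rim height, and finish there, still pointing. Touch nothing, and do not dip down over any other bin on the way.

Things in the scene. Friction and masses are not known exactly. Their poses are not given: they have to be found in the camera images.
- stray_d_center (a point): The large D-ring left out on the bench: bent steel wire 5 mm thick, lying flat, 55 mm along its straight bar (its y axis) by 40 mm. This point is the middle of its outline, half-way up the wire, 2.5 mm above the bench; the ring's top is 5 mm above the bench.
- bin_large_d_mouth (a point): Centre of the open mouth, at rim height (46 mm above the bench), of the grey bin holding the large D-rings (two, 55 x 40 mm). Four like bins stand side by side in a low tray, their order varies: 112 (x) by 106 mm (y) outside, 3 mm walls, 38 mm high; floor 35 mm below this point, hardware lying on it up to 11 mm high. z up, y along the row; finger pull and blank card at -x.
- bin_small_d_mouth (a point): Centre of the mouth, at rim height (46 mm above the bench), of the like bin that holds the small D-rings (two, 29 x 22 mm).
- bin_ring_mouth (a point): Centre of the mouth, at rim height (46 mm above the bench), of the like bin that holds the round rings (two, 48 mm across).
- bin_buckle_mouth (a point): Centre of the mouth, at rim height (46 mm above the bench), of the like bin that holds the roller buckles (two rectangular strap buckles, 46 x 44 mm).
- out_ring_center (a point): A round steel ring, 48 mm across, wire 5 mm, also lying flat out on the bench; it is in use and not meant. Its centre, half-way up the wire.
- hammer: A bench hammer lying on the bench to the robot's right, 260 mm long, 26 mm high, its head 88 mm across. Origin at its underside, half-way along; x axis along the handle towards the head.
- iron: A steel stirrup iron standing upright on its tread on the robot's left, 137 mm wide (its y), 36 mm deep, 160 mm high. Origin at the centre of its underside.
- chisel: A six-pronged steel stitching chisel lying flat on the robot's left, 120 mm long (x), 24 mm wide, 10 mm high. Origin at its underside.

How it is judged:
On the way, in this order (a step that is already met when the one before it is completed fails the run):
1. the fingers point at the stray D-ring, for 1.5 s (grasp point within 25 mm of its middle seen from above, at most 75 mm above it) (horizontal distance between the grasp point and stray_d_center below 0.025 m and z of the grasp point in the frame of stray_d_center below 0.075 m), for 1.5 s.
2. the fingers are lifted well clear (grasp point more than 110 mm above the bench) before the second point (height (world z) of the grasp point above 0.11 m), for 0.05 s.
At the end, for the whole second after the job is handed in: The fingers hang over the inside of the bin of large D-rings (grasp point within 45 mm in x and 42 mm in y of the middle of its mouth), the grasp point at most 45 mm above the rim (the tips are about 20 mm lower), for a second; the two rings on the bench lie within 6 mm of their start (x of the grasp point in the frame of bin_large_d_mouth between -0.045 and 0.045 m and y of the grasp point in the frame of bin_large_d_mouth between -0.042 and 0.042 m and z of the grasp point in the frame of bin_large_d_mouth below 0.045 m and distance of each of stray_d_center, out_ring_center from where it was at the start of the episode below 0.006 m); the robot touches nothing.
It fails at once if the robot touched something (contact force between any of the fingers, the arm and anything else above 0.5 N).
It fails at once if the robot dipped down over a wrong bin (grasp point less than 45 mm above its rim) ((x of the grasp point in the frame of bin_small_d_mouth between -0.045 and 0.045 m and y of the grasp point in the frame of bin_small_d_mouth between -0.042 and 0.042 m and z of the grasp point in the frame of bin_small_d_mouth below 0.045 m) or (x of the grasp point in the frame of bin_ring_mouth between -0.045 and 0.045 m and y of the grasp point in the frame of bin_ring_mouth between -0.042 and 0.042 m and z of the grasp point in the frame of bin_ring_mouth below 0.045 m) or (x of the grasp point in the frame of bin_buckle_mouth between -0.045 and 0.045 m and y of the grasp point in the frame of bin_buckle_mouth between -0.042 and 0.042 m and z of the grasp point in the frame of bin_buckle_mouth below 0.045 m)).
It fails at once if a bystander or ring was shifted or lifted (distance of any of hammer, iron, chisel, stray_d_center, out_ring_center from where it was at the start of the episode above 0.01 m).
It also fails if it takes over 43 s, if anything falls off the work surface, if the arm or the gripper's body presses on something with over 40 N, if the wrist force passes 120 N, or if a joint passes its speed limit or range.

ROBOT

A 6-joint arm with a two-finger parallel gripper is mounted at the origin on the work surface. World frame = base frame: x ahead of the robot, y to its left, z up, the work surface at z = 0. Lengths are in m, angles in rad, forces in N, time in s.
With the tool pointing down it reaches from about 0.225 to 0.725 m from the base axis. Payload 3.1 kg.
Tool frame: the origin (TCP) lies between the finger pads; the fingertips stand 19 mm ahead of it and the grasp point (between the pads) is the TCP (r.tip_reach is the distance from the TCP to the fingertips, in m); z points along the fingers, y is the direction in which the jaws open and shut (so a half turn about z gives the same grasp; the last joint's range is limited). The gripper opens to 85 mm and grips with 20 to 120 N. Pads are 22 mm wide; open, the fingers measure 114 mm over their backs; the gripper's body (76 mm by 85 mm) begins 54 mm behind the grasp point. The pads swing forward as they close: fully open they stand 13 mm farther back than shut.
Start: joints at [0.981, 0.048, 0.099, 1.622, 0, 1.443], TCP at [0.234, 0.47, 0.25] pointing down, gripper open.
Joint ranges: [-2.91, 2.91], [-0.99, 1.94], [-1.21, 1.42], [-2.12, 2.29], [-1.49, 1.47], [-3.14, 3.14]. Speed limits (rad/s): [2.79, 2.79, 3.14, 3.14, 3.14, 3.14].

INTERFACE

Orientations are given as a rotation vector (axis times angle).
In Python, from rig import monitor, viewer, hand_in, r gives the robot as it stands.
- The arm moves only by the tool send_rows, never from a script. Its argument "moves" is a list of rows, each a list of 3 entries, a list of its own where there are three numbers: the closure, from 0 (fully open) to 1 (shut), then the shift along the tool's x, y, z in m, then the turn, a rotation vector about the tool's x, y, z in rad. A call has 1 to 12 rows; each row is the pose to reach, as a shift and turn from the pose commanded when the call began, along the tool's axes at that moment; what a row does not reach only later rows make up. A row lasts 1/12 s, in which the tool goes at most 41.7 mm and 7.16 degrees, less where a joint would pass 70% of its speed; a pose out of reach is approached as far as the arm can. A call with a gripper value outside its range is refused whole. The fingers move at their own pace and stop on an object; "squeeze" is the grip in N (left out, the last holds). Time passes only in rows, so rows that repeat a pose let the fingers close. It gives the time, the measured TCP pose, the force and the opening at its end, in the units of the state.
- monitor.sense(): the state, without advancing time (a new reading comes with each control period).
- viewer.read_camera(name): name is "scene" or "top" or "wrist"; returns a dict with "pixels" (400x640x3 uint8, red, green, blue), "z_map" (400x640 float32, m along the optical axis (not along the pixel's ray), 0 where there is no reading), "K" (3x3 intrinsics, pixels), "k1" (the pictures are not rectified: a ray, as slopes to the right and down, at radius r is drawn at 1 + k1 r^2 times it, then the intrinsics apply), "world_to_cam" (4x4, takes a point from world to camera coordinates); the wrist camera has in their place "hand_eye" (4x4, takes a point from camera to tool coordinates, whose origin is the TCP and whose axes are the flange's). Camera axes: x right, y down, z forward; pixel columns grow to the right and rows downward; lengths in m; the calibration is good to about 2 mm. A picture is of the moment at which its call begins: read the wrist's pose just before it.
- hand_in(): hands the job in, once; it reports no verdict.
The state is a dict: "t": time; "qpos": joint angles; "dq": joint speeds; "joint_torque": joint torques, N m; "tcp_pos": TCP position; "tool_rot": TCP orientation; "force": force on the tool from outside, world axes, zero at the start; "moment": the same for the moment, N m; "finger_gap": finger opening in m.
Only numpy, scipy, OpenCV 4.12 (cv2) and the standard library are available. Lean on these libraries where they do the work, as an engineer would, in place of code of your own. Each camera call takes 0.05 s, during which the arm holds its last target.

## Working session

There is one attempt and no reset: what is moved stays moved. The work goes in short steps, Python scripts to look and compute and a tool call to move; the robot and the scene stay as the last step left them, time stands still between calls to the robot, and variables do not carry over. Pictures are saved under pics/ and viewed, and the job is handed in when it is done.

Besides the shell and the picture viewer there is one more tool, called after "Call:" as name(argument=value, ...), one argument or row to a line, values as JSON. send_rows: Moves the arm, as the interface text tells. Its arguments: {"type":"object","properties":{"moves":{"type":"array"},"squeeze":{"type":"number"}},"required":["moves"]}

```bash
mkdir -p pics
python3 - <<'E'
from rig import monitor, viewer, r
import cv2,numpy as np
s=monitor.sense(); print({k:np.round(v,3) for k,v in s.items()}, r.tip_reach)
for n in ("scene","top","wrist"):
    c=viewer.read_camera(n); np.savez(f"{n}0.npz",**c)
    cv2.imwrite(f"pics/{n}0.png",c["pixels"][:,:,::-1]); print(n,c["K"].round(1).tolist(),c["k1"],np.round(c.get("world_to_cam",c.get("hand_eye")),3).tolist())
E
```

```text
{'t': np.float64(0.0), 'qpos': array([ 0.981,  0.049,  0.098,  1.622, -0.   ,  1.443]), 'dq': array([ 0.001, -0.   , -0.001,  0.001,  0.001,  0.001]), 'joint_torque': array([-0.0000e+00, -3.3878e+01,  3.2001e+01,  2.0000e-02, -0.0000e+00,
       -0.0000e+00]), 'tcp_pos': array([0.234, 0.47 , 0.249]), 'tool_rot': array([-7.190e-01, -3.057e+00,  3.000e-03]), 'force': array([-0.067,  0.108, -0.473]), 'moment': array([ 0.003,  0.045, -0.007]), 'finger_gap': np.float64(0.085)} 0.019
scene [[432.7, 0.0, 312.3], [0.0, 432.7, 199.1], [0.0, 0.0, 1.0]] -0.07176672422242351 [[-0.644, 0.765, -0.005, 0.315], [0.642, 0.537, -0.547, -0.31], [-0.416, -0.355, -0.837, 1.393], [0.0, 0.0, 0.0, 1.0]]
top [[385.9, 0.0, 314.0], [0.0, 385.9, 206.6], [0.0, 0.0, 1.0]] -0.021618069176785354 [[0.018, -1.0, 0.018, -0.026], [-0.998, -0.019, -0.059, 0.508], [0.059, -0.016, -0.998, 1.05], [0.0, 0.0, 0.0, 1.0]]
wrist [[283.6, 0.0, 315.7], [0.0, 283.6, 200.5], [0.0, 0.0, 1.0]] 0.006203070925615096 [[-0.0, -0.96, -0.28, 0.071], [1.0, -0.001, 0.0, 0.0], [-0.001, -0.28, 0.96, -0.123], [0.0, 0.0, 0.0, 1.0]]
```

View pics/top0.png

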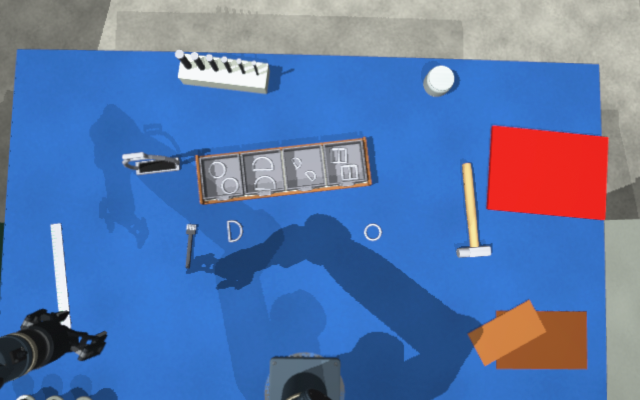

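View pics/scene0.png

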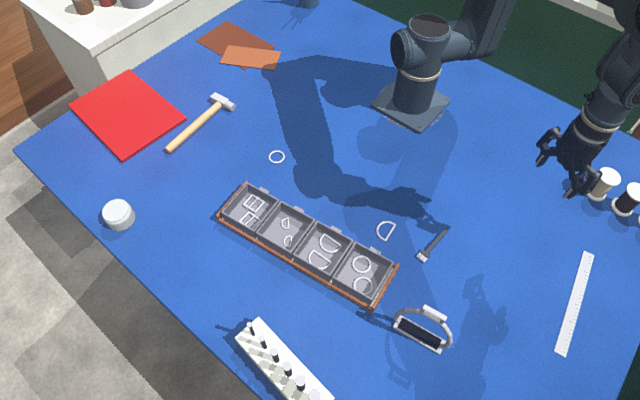

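View pics/wrist0.png

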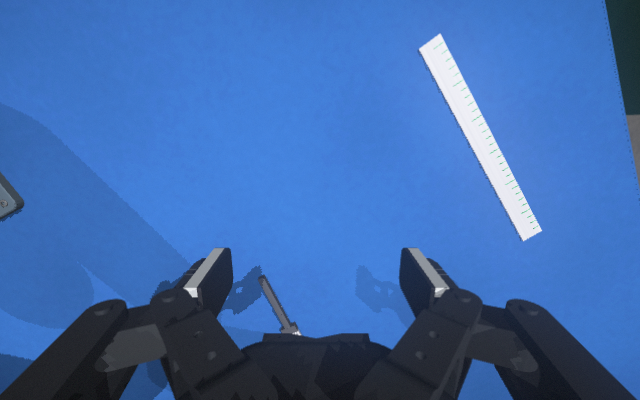

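The top view shows the stray D at about (234,231) and the loose ring at (373,232). From left to right, the bins hold rings (221,178), large Ds (264,174), small Ds (304,170) and buckles (344,162). The wrist view shows only the ruler and the chisel. Next I'll measure these positions.

```bash
cat > h.py <<'E'
import numpy as np,cv2
def ray(c,uv,z):
    K=c["K"];k=float(c["k1"]);uv=np.atleast_2d(np.asarray(uv,float))
    p=cv2.undistortPoints(uv[:,None],K,np.array([k,0,0,0.]))[:,0]
    T=c["world_to_cam"];R=T[:3,:3];o=-R.T@T[:3,3]
    d=np.c_[p,np.ones(len(p))]@R
    return o+d*((z-o[2])/d[:,2])[:,None]
E
python3 - <<'E'
from h import *
for n,boxD,boxB in (("top",(220,250,215,248),(185,385,125,210)),("scene",(372,400,217,244),(205,410,170,315))):
    c=dict(np.load(n+"0.npz")); im=c["pixels"].astype(int)
    hsv=cv2.cvtColor(c["pixels"],cv2.COLOR_RGB2HSV)
    x0,x1,y0,y1=boxD
    m=np.zeros(im.shape[:2],np.uint8); m[y0:y1,x0:x1]=(hsv[y0:y1,x0:x1,1]<110)&(hsv[y0:y1,x0:x1,2]>120)
    v,u=np.nonzero(m); P=ray(c,np.c_[u,v],0.0025)[:,:2].astype(np.float32)
    (cx,cy),wh,a=cv2.minAreaRect(P); print(n,"D",len(u),cx,cy,wh,a)
    x0,x1,y0,y1=boxB
    cr=c["pixels"][y0:y1,x0:x1,::-1]; cv2.imwrite(f"pics/{n}_bins.png",cv2.resize(cr,None,fx=3.8,fy=3.8,interpolation=cv2.INTER_CUBIC))
E
```

```text
top D 147 0.438365638256073 0.20203036069869995 (0.05842609703540802, 0.04157382994890213) 1.7448396682739258
scene D 158 0.4366081953048706 0.2029530555009842 (0.06266597658395767, 0.04202920198440552) 6.6192193031311035
```

View pics/top_bins.png

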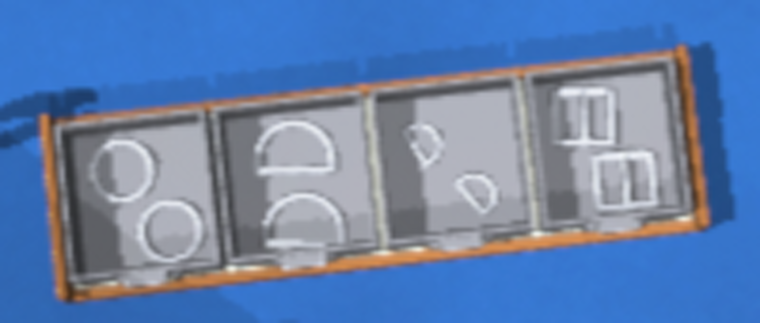

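View pics/scene_bins.png

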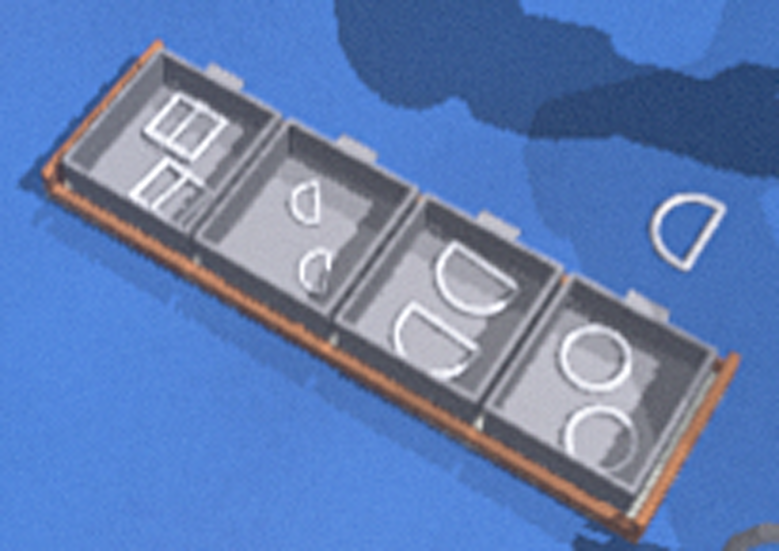

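The two crops agree. The large-D bin is second from the left in the top view, with rim corners at crop (215,112), (368,93), (382,252) and (228,268). In the scene view its corners are at (425,197), (562,275), (478,412) and (338,325).

Run:
```python
from h import *
from scipy.spatial.transform import Rotation as R
from rig import monitor
C={"top":((185,125),[(215,112),(368,93),(382,252),(228,268)]),"scene":((205,170),[(425,197),(562,275),(478,412),(338,325)])}
for n,(o,q) in C.items():
    c=dict(np.load(n+"0.npz")); P=ray(c,(np.array(q)+.5)/3.8-.5+o,.046); print(n,P.round(3).tolist(),P.mean(0))
    print(np.linalg.norm(P-np.roll(P,1,0),axis=1))
for n,p in(("top",(221,178)),("top",(304,171)),("top",(344,163)),("top",(373,232)),("top",(153,164))):
    print(p,ray(dict(np.load(n+"0.npz")),p,.0+.01).round(3))
s=monitor.sense();M=R.from_rotvec(s["tool_rot"]).as_matrix();print(M.round(3),s["tcp_pos"])
```

```text
top [[0.644, 0.182, 0.046], [0.66, 0.074, 0.046], [0.547, 0.061, 0.046], [0.533, 0.17, 0.046]] [0.59617597 0.12172514 0.046     ]
[0.11155195 0.10927542 0.11399198 0.10901518]
scene [[0.553, 0.068, 0.046], [0.541, 0.174, 0.046], [0.651, 0.192, 0.046], [0.662, 0.086, 0.046]] [0.60175659 0.13020389 0.046     ]
[0.10976644 0.10652992 0.11079917 0.10640352]
(221, 178) [[0.583 0.242 0.01 ]]
(304, 171) [[0.607 0.012 0.01 ]]
(344, 163) [[ 0.632 -0.099  0.01 ]]
(373, 232) [[ 0.441 -0.182  0.01 ]]
(153, 164) [[0.619 0.433 0.01 ]]
[[-0.895  0.446 -0.001]
 [ 0.446  0.895 -0.002]
 [ 0.    -0.002 -1.   ]] [0.23367691 0.46959732 0.24933738]
```

Call:
send_rows(
  moves=[
    [0.3,[-0.01,-0.005,0],[0,0,0]],
    [0.6,[-0.03,-0.015,0],[0,0,0]],
    [1,[-0.06,-0.03,0],[0,0,0]],
    [1,[-0.095,-0.047,0],[0,0,0]],
    [1,[-0.13,-0.064,0],[0,0,0]],
    [1,[-0.165,-0.081,0],[0,0,0]],
    [1,[-0.2,-0.098,0],[0,0,0]],
    [1,[-0.235,-0.115,0],[0,0,0]],
    [1,[-0.265,-0.13,0],[0,0,0]],
    [1,[-0.287,-0.141,0],[0,0,0]],
    [1,[-0.302,-0.148,0],[0,0,0]],
    [1,[-0.302,-0.148,0],[0,0,0]],
  ],
)

```text
t: 1.15
tcp_pos: [0.4401, 0.1996, 0.2499]
tool_rot: [0.726, 3.056, -0.003]
force: [-0.5, 0.2, -0.7]
finger_gap: 0.0001
```

Run:
```python
from rig import monitor, viewer
from h import *
from scipy.spatial.transform import Rotation as R
s=monitor.sense(); c=viewer.read_camera("wrist"); print({k:np.round(s[k],4) for k in("t","tcp_pos","tool_rot","force","finger_gap","dq")})
X=np.eye(4);X[:3,:3]=R.from_rotvec(s["tool_rot"]).as_matrix();X[:3,3]=s["tcp_pos"]
c["world_to_cam"]=np.linalg.inv(X@c["hand_eye"]); np.savez("wrist1.npz",**c)
cv2.imwrite("pics/wrist1.png",c["pixels"][:,:,::-1])
t=viewer.read_camera("top");cv2.imwrite("pics/top1.png",t["pixels"][:,:,::-1])
```

```text
{'t': np.float64(1.15), 'tcp_pos': array([0.4401, 0.1996, 0.2499]), 'tool_rot': array([ 7.2640e-01,  3.0556e+00, -2.6000e-03]), 'force': array([-0.4737,  0.1864, -0.722 ]), 'finger_gap': np.float64(0.0001), 'dq': array([ 0.0571, -0.0121, -0.0076,  0.0218,  0.0447,  0.0437])}
```

View pics/wrist1.png

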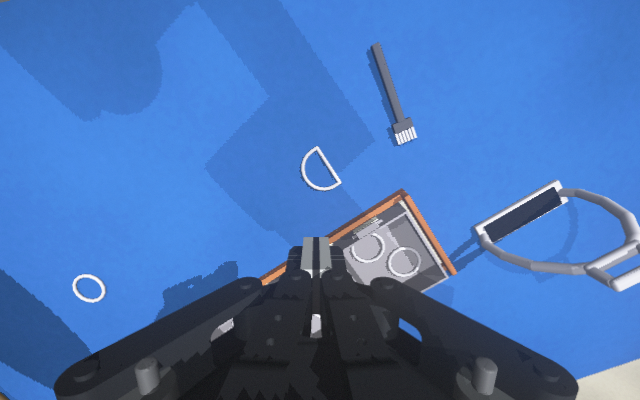

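The wrist view shows the stray D at about (320,170), the ring bin at right of the closed fingers, and the chisel at (390,100). I'll cross-check the D's position from this view.

Run:
```python
from h import *
c=dict(np.load("wrist1.npz"));hsv=cv2.cvtColor(c["pixels"],cv2.COLOR_RGB2HSV)
x0,x1,y0,y1=296,346,140,196
m=np.zeros((400,640),bool);m[y0:y1,x0:x1]=((hsv[...,1]<100)&(hsv[...,2]>110))[y0:y1,x0:x1]
v,u=np.nonzero(m);print(len(u),cv2.minAreaRect(ray(c,np.c_[u,v],.0025)[:,:2].astype(np.float32)))
print(ray(c,[(367,248),(403,262),(404,132),(89,288)],.01).round(3))
```

```text
459 ((0.4396531879901886, 0.2023453563451767), (0.05976603925228119, 0.03967588394880295), 6.869744300842285)
[[ 0.566  0.217  0.01 ]
 [ 0.609  0.254  0.01 ]
 [ 0.442  0.322  0.01 ]
 [ 0.441 -0.172  0.01 ]]
```

All three views agree on the D at (0.438, 0.2025). Next I descend over it.

Call:
send_rows(
  moves=[
    [1,[0.003,0.002,0.01],[0,0,0]],
    [1,[0.003,0.002,0.03],[0,0,0]],
    [1,[0.003,0.002,0.055],[0,0,0]],
    [1,[0.003,0.002,0.08],[0,0,0]],
    [1,[0.003,0.002,0.105],[0,0,0]],
    [1,[0.003,0.002,0.13],[0,0,0]],
    [1,[0.003,0.002,0.15],[0,0,0]],
    [1,[0.003,0.002,0.168],[0,0,0]],
    [1,[0.003,0.002,0.183],[0,0,0]],
    [1,[0.003,0.002,0.193],[0,0,0]],
    [1,[0.003,0.002,0.2],[0,0,0]],
    [1,[0.003,0.002,0.202],[0,0,0]],
  ],
)

```text
t: 2.25
tcp_pos: [0.435, 0.2064, 0.0468]
tool_rot: [-0.716, -3.057, 0.002]
force: [0.2, -0.9, -1.0]
finger_gap: -0.0002
```

Run:
```python
from rig import monitor, viewer
import cv2
print(monitor.sense()["tcp_pos"])
for n in("scene","wrist"): cv2.imwrite(f"pics/{n}2.png",viewer.read_camera(n)["pixels"][:,:,::-1])
```

```text
[0.43503818 0.20642322 0.04681393]
```

View pics/wrist2.png

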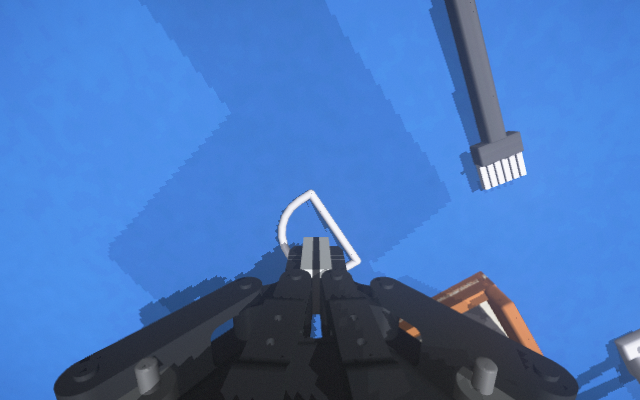

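View pics/scene2.png

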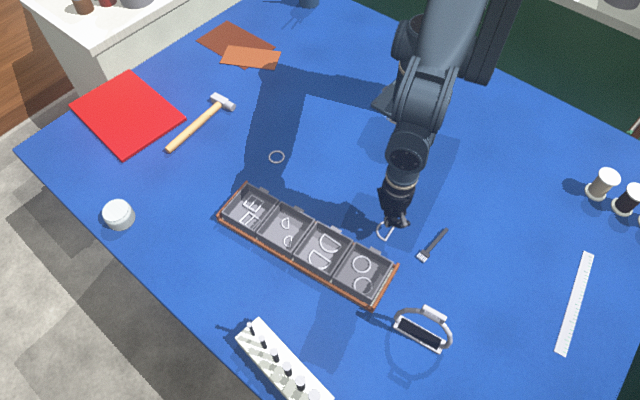

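The fingers are over the D, about 5 mm off centre, and nothing is being touched. I'll trim that and hold for 2 s.

Call:
send_rows(
  moves=[
    [1,[-0.004,-0.002,0],[0,0,0]],
    [1,[-0.004,-0.002,0],[0,0,0]],
    [1,[-0.004,-0.002,0],[0,0,0]],
    [1,[-0.004,-0.002,0],[0,0,0]],
    [1,[-0.004,-0.002,0],[0,0,0]],
    [1,[-0.004,-0.002,0],[0,0,0]],
    [1,[-0.004,-0.002,0],[0,0,0]],
    [1,[-0.004,-0.002,0],[0,0,0]],
    [1,[-0.004,-0.002,0],[0,0,0]],
    [1,[-0.004,-0.002,0],[0,0,0]],
    [1,[-0.004,-0.002,0],[0,0,0]],
    [1,[-0.004,-0.002,0],[0,0,0]],
  ],
)

```text
t: 3.35
tcp_pos: [0.4392, 0.2025, 0.0483]
tool_rot: [-0.719, -3.058, 0.0]
force: [-0.2, -0.6, 0.7]
finger_gap: 0.0001
```

Call:
send_rows(
  moves=[
    [1,[0,0,0],[0,0,0]],
    [1,[0,0,0],[0,0,0]],
    [1,[0,0,0],[0,0,0]],
    [1,[0,0,0],[0,0,0]],
    [1,[0,0,0],[0,0,0]],
    [1,[0,0,0],[0,0,0]],
    [1,[0,0,0],[0,0,0]],
    [1,[0,0,0],[0,0,0]],
    [1,[0,0,0],[0,0,0]],
    [1,[0,0,0],[0,0,0]],
    [1,[0,0,0],[0,0,0]],
    [1,[0,0,0],[0,0,0]],
  ],
)

```text
t: 4.35
tcp_pos: [0.4393, 0.2025, 0.0483]
tool_rot: [0.719, 3.058, 0.0]
force: [0.2, 0.2, -0.1]
finger_gap: 0.0002
```

Call:
send_rows(
  moves=[
    [1,[0,0,0],[0,0,0]],
    [1,[0,0,0],[0,0,0]],
    [1,[0,0,0],[0,0,0]],
    [1,[0,0,0],[0,0,0]],
  ],
)

```text
t: 4.68
tcp_pos: [0.4393, 0.2025, 0.0483]
tool_rot: [-0.719, -3.058, 0.0]
force: [-0.4, 0.3, -0.4]
finger_gap: 0.0001
```

Call:
send_rows(
  moves=[
    [1,[0,0,-0.01],[0,0,0]],
    [1,[0,0,-0.03],[0,0,0]],
    [1,[0,0,-0.055],[0,0,0]],
    [1,[0,0,-0.08],[0,0,0]],
    [1,[0,0,-0.105],[0,0,0]],
    [1,[0,0,-0.13],[0,0,0]],
    [1,[0,0,-0.15],[0,0,0]],
    [1,[0,0,-0.165],[0,0,0]],
    [1,[0,0,-0.175],[0,0,0]],
    [1,[0,0,-0.18],[0,0,0]],
    [1,[0,0,-0.18],[0,0,0]],
    [1,[0,0,-0.18],[0,0,0]],
  ],
)

```text
t: 5.68
tcp_pos: [0.439, 0.2025, 0.2278]
tool_rot: [-0.719, -3.058, 0.001]
force: [0.0, 0.5, -0.6]
finger_gap: 0.0
```

Call:
send_rows(
  moves=[
    [1,[-0.008,0,0],[0,0,0]],
    [1,[-0.025,0,0],[0,0,0]],
    [1,[-0.045,0,0],[0,0,0]],
    [1,[-0.07,0.001,0],[0,0,0]],
    [1,[-0.095,0.001,0],[0,0,0]],
    [1,[-0.12,0.002,0],[0,0,0]],
    [1,[-0.142,0.002,0],[0,0,0]],
    [1,[-0.16,0.003,0],[0,0,0]],
    [1,[-0.171,0.003,0],[0,0,0]],
    [1,[-0.177,0.003,0],[0,0,0]],
    [1,[-0.177,0.003,0],[0,0,0]],
    [1,[-0.177,0.003,0],[0,0,0]],
  ],
)

```text
t: 6.68
tcp_pos: [0.5985, 0.1261, 0.2272]
tool_rot: [-0.719, -3.056, 0.001]
force: [0.6, 1.0, 0.0]
finger_gap: 0.0002
```

Run:
```python
from rig import monitor, viewer
from h import *
from scipy.spatial.transform import Rotation as R
s=monitor.sense(); c=viewer.read_camera("wrist"); print(s["tcp_pos"])
X=np.eye(4);X[:3,:3]=R.from_rotvec(s["tool_rot"]).as_matrix();X[:3,3]=s["tcp_pos"]
c["world_to_cam"]=np.linalg.inv(X@c["hand_eye"]); np.savez("wrist3.npz",**c)
cv2.imwrite("pics/wrist3.png",c["pixels"][:,:,::-1])
cv2.imwrite("pics/scene3.png",viewer.read_camera("scene")["pixels"][:,:,::-1])
```

```text
[0.59854861 0.12612735 0.22716338]
```

View pics/wrist3.png

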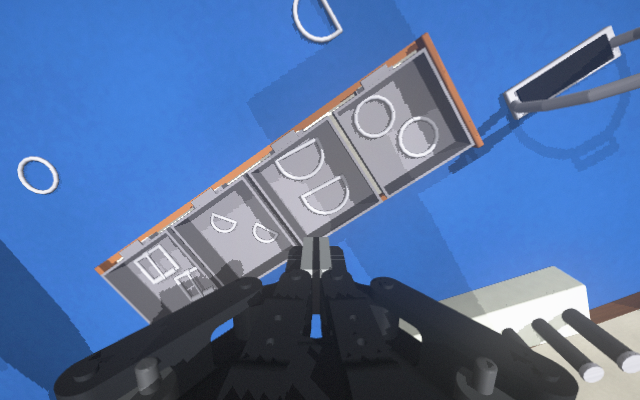

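View pics/scene3.png

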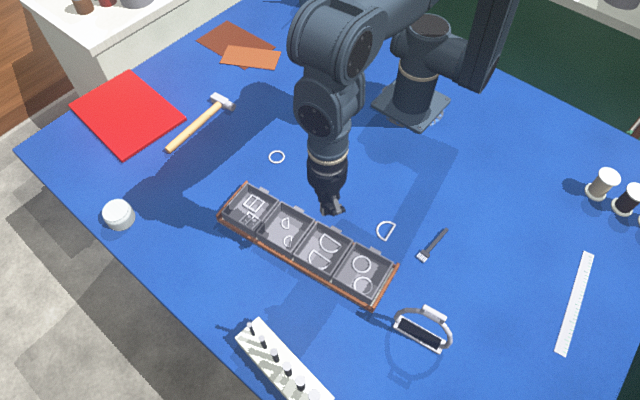

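In the wrist view the large-D bin's rim corners are near (251,175), (331,115), (382,198) and (301,246).

Run:
```python
from h import *
c=dict(np.load("wrist3.npz"))
P=ray(c,[(251,175),(331,115),(382,198),(301,246)],.046);print(P.round(3),P.mean(0))
```

```text
[[0.557 0.068 0.046]
 [0.539 0.174 0.046]
 [0.645 0.186 0.046]
 [0.656 0.078 0.046]] [0.59919483 0.126675   0.046     ]
```

Bin centre is (0.599, 0.127), which agrees with the earlier measurement. Now straight down to TCP z ≈ 0.068, which puts the tips about 3 mm above rim height.

Call:
send_rows(
  moves=[
    [1,[0,0,0.008],[0,0,0]],
    [1,[0,0,0.025],[0,0,0]],
    [1,[0,0,0.045],[0,0,0]],
    [1,[0,0,0.067],[0,0,0]],
    [1,[0,0,0.089],[0,0,0]],
    [1,[0,0,0.11],[0,0,0]],
    [1,[0,0,0.128],[0,0,0]],
    [1,[0,0,0.142],[0,0,0]],
    [1,[0,0,0.152],[0,0,0]],
    [1,[0,0,0.158],[0,0,0]],
    [1,[0,0,0.159],[0,0,0]],
    [1,[0,0,0.159],[0,0,0]],
  ],
)

```text
t: 7.78
tcp_pos: [0.5989, 0.1265, 0.0695]
tool_rot: [0.719, 3.058, 0.0]
force: [0.6, -0.4, 0.7]
finger_gap: 0.0004
```

Call:
send_rows(
  moves=[
    [1,[0,0,0],[0,0,0]],
    [1,[0,0,0],[0,0,0]],
    [1,[0,0,0],[0,0,0]],
    [1,[0,0,0],[0,0,0]],
    [1,[0,0,0],[0,0,0]],
    [1,[0,0,0],[0,0,0]],
  ],
)

```text
t: 8.28
tcp_pos: [0.5992, 0.1263, 0.0696]
tool_rot: [0.719, 3.058, 0.0]
force: [-0.2, 0.6, 0.7]
finger_gap: -0.0003
```

Run:
```python
from rig import monitor, viewer
import cv2
s=monitor.sense();print(s["tcp_pos"],s["force"],s["dq"].round(3))
for n in("scene","wrist"): cv2.imwrite(f"pics/{n}4.png",viewer.read_camera(n)["pixels"][:,:,::-1])
```

```text
[0.59922818 0.12632118 0.06959221] [-0.16178892  0.55014533  0.7497667 ] [-0.001  0.002 -0.004 -0.002 -0.001 -0.   ]
```

View pics/wrist4.png

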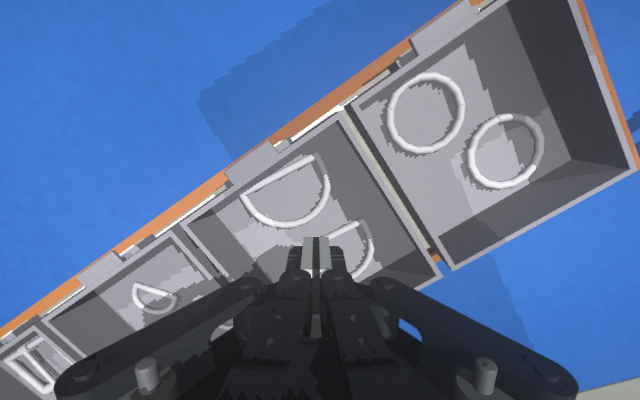

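View pics/scene4.png

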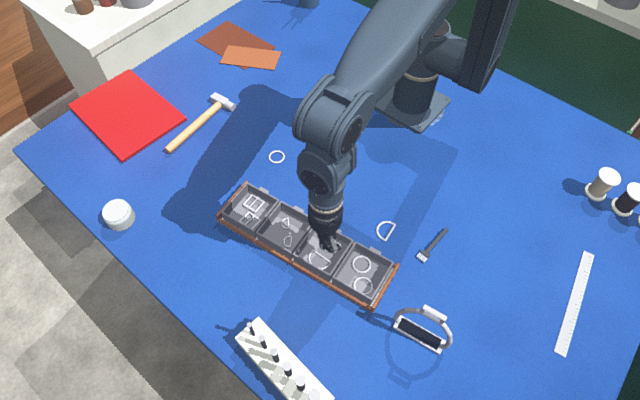

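In the wrist view the tips (316,245) are over the large-D bin, and the D-rings and loose items are where they were. I'm handing in.

```bash
python3 -c "
from rig import hand_in,monitor
print(hand_in()); s=monitor.sense(); print(s['t'],s['tcp_pos'],s['force'])"
```

```text
the job is handed in; nothing more can be done
None
the job is handed in; nothing more can be done
```

I pointed at the stray D-ring, then lifted clear and finished pointing down into the large D-ring bin. The job is handed in; no verdict is reported.

- **Stray D-ring:** With the fingers closed, I held about 1 mm from its measured middle at (0.438, 0.2025), for just over 2 s. The tips were about 27 mm above the ring's middle.
- **Lift and crossing:** I lifted the grasp point to 0.228 m, crossed at that height, and came straight down over the large D-ring bin, second from the robot's left.
- **Final pose:** The last reading was (0.599, 0.126, 0.070), with the tips about 5 mm above the rim. That is within 1 mm of the bin centre measured from the wrist camera.
- **Contact:** Force readings stayed around 1 N or less per axis throughout. They read much the same in free air as over the ring and bin, so I take them as sensor noise. The last pictures show nothing moved.
- **Disagreement:** The scene and top cameras differed by about 6 mm in x and 8 mm in y on the bin centre. I used their mean, and the wrist view agreed with it.

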